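Prop up the microscope-slide viewer on its spring leg

TASK

Set the slide viewer on the lab bench to its sloping position: first swing the folded spring-loaded prop leg up past over-centre until it locks against its stop, while the panel still stands nearly upright, then lower the panel so that it comes to rest on the locked leg. Let go of everything, and leave the loose things around the viewer where they are.

Things in the scene. Friction and masses are not known exactly. Their poses are not given: they have to be found in the camera images.
- leg (a joint): The prop leg, a U of bright steel rod hinged on the base; rad. 0 = folded (rising 10 degrees from its pivot towards the panel's hinge), 1.48 = locked at its stop, 5 degrees past upright, leaning away from the panel's hinge. An over-centre spring pulls it to the nearer end: dead centre is at 0.87, before it the crossbar resists with up to 4 N, beyond it the leg snaps on by itself.
- leg_bar (a point): Centre of the leg's level round crossbar, 12 mm thick, 124 mm long, middle 100 mm free to grip. It moves on a circle of 120 mm radius about leg_pivot in the viewer's x-z plane. Folded, it is 51 mm up, 39 mm above the base plate, under the leaning panel: reach it with the tool's upper end leaning 25 to 45 degrees to the viewer's -x, fingers about 40 mm open. Locked, 150 mm up.
- leg_pivot (a point): Middle of the leg's pivot axis (along the viewer's y), 30 mm above the table, fixed on the base at viewer x = -30 mm.
- panel (a joint): Hinge of the viewing panel, rad above horizontal: 1.31 to 1.45 at the start (nearly upright, leaning over the folded leg), 0.49 when resting on the locked leg, 0.1 or less if the leg gives way. The hinge has friction and a damper: above 1.28 the panel stays where it is left, below 0.95 it sinks by itself in 1 to 3 s. Up to 3 N at the free edge moves it.
- panel_edge (a point): Middle of the panel's free edge (the top edge at the start, 290 mm up), in mid-thickness, 230 mm from the hinge axis. The panel is a flat aluminium-framed plate with a white face, 222 x 190 x 14 mm, about 0.6 kg. Lowering it moves the edge towards the viewer's -x and down, on a circle about panel_hinge.
- panel_hinge (a point): Middle of the panel's hinge axis (along the viewer's y), 66 mm above the table, fixed on the base at viewer x = +145 mm.
- viewer: The fixed base of the folding slide viewer: black plate 280 x 240 x 12 mm on the table, plate's middle at x = +30 mm. Origin on the table. Its +x axis points level from the leg's pivot to the panel's hinge; +y along both hinges; z up. Small hinge cheeks stand at the sides (up to 78 mm high, 104 mm or more off the middle).
- dropper_mid (a point): Middle of a loose amber dropper bottle, 38 mm across, 85 mm tall. Bystander.
- dish_mid (a point): Middle of a loose covered glass dish, 95 mm across, 17 mm high. Bystander.
- slidebox_mid (a point): Middle of a loose grey slide box, 85 x 170 x 34 mm. Bystander.
- lens_mid (a point): Middle of a loose microscope objective standing on end, 40 mm across, 64 mm tall. Bystander.
- beaker_mid (a point): Middle of a loose glass beaker, 68 mm across, 90 mm tall. Bystander.
- screwdriver_mid (a point): A loose screwdriver 160 mm long lying on the table (point at its middle). Bystander.

How it is judged (in metres and radians):
On the way:
1. the leg is locked past over-centre while the panel still stands clear above it (value of joint leg above 1.38 rad and value of joint panel above 0.9 rad), for 0.2 s.
At the end, for the whole second after the job is handed in: The leg is at its locked stop (joint over 1.38 rad) and the panel rests on it, still, at 0.40 to 0.60 rad above horizontal (about 0.49) (value of joint leg above 1.38 rad and value of joint panel between 0.4 and 0.6 rad and velocity of joint panel between -0.05 and 0.05 rad/s); the robot touches nothing.
It fails at once if a loose bystander is shifted more than 30 mm (distance of any of dropper_mid, dish_mid, slidebox_mid, lens_mid, beaker_mid, screwdriver_mid from where it was at the start of the episode above 0.03 m).
It also fails if it takes over 58 s, if anything falls off the work surface, if the arm or the gripper's body presses on something with over 40 N, if the wrist force passes 120 N, or if a joint passes its speed limit or range.

ROBOT

A 6-joint arm with a two-finger parallel gripper is mounted at the origin on the work surface. World frame = base frame: x ahead of the robot, y to its left, z up, the work surface at z = 0. Lengths are in mm, angles in rad, forces in N, time in s.
With the tool pointing down it reaches from about 275 to 825 mm from the base axis. Payload 5.2 kg.
Tool frame: the origin (TCP) lies on the centre line of the jaws, within the pads' length; the fingertips stand ctrl.finger_overhang ahead of it and the grasp point (between the pads) lies 3 mm ahead of it (ctrl.finger_overhang is the distance from the TCP to the fingertips, in mm); z points along the fingers, y is the line along which they close (so a half turn about z gives the same grasp; the last joint's range is limited). The gripper opens to 93 mm and grips with 3 to 60 N. Pads are 15 mm wide; open, the fingers measure 128 mm over their backs; the gripper's body (75 mm by 188 mm) begins 65 mm behind the grasp point.
Start: joints at [-1.491, 0.259, 1.535, -0, 1.348, -0.203], TCP at [153.496, -528.152, 240.653] pointing down, gripper open.
Joint ranges: [-3.14, 3.14], [-0.91, 2.08], [0.19, 2.58], [-1.22, 4.36], [0.22, 2.71], [-3.12, 3.12]. Speed limits (rad/s): [2.57, 2.57, 3.14, 3.14, 3.14, 3.14].

INTERFACE

Orientations are given as a 3x3 rotation matrix whose columns are the frame's x, y, z axes.
In Python, from workcell import ctrl gives the robot as it stands. The module is installed in compiled form; this text tells all that it offers.
- The arm moves only by the tool carry_out, never from a script. Its argument "commands" is a list of rows, each an object with "linear": the shift along the tool's x, y, z in m, a list of three; "angular": the turn, a rotation vector about the tool's x, y, z in rad, a list of three; "fingers": the finger opening in m, from 0 to 0.093. In form: [{"linear": [x, y, z], "angular": [ax, ay, az], "fingers": fingers}, ...]. A call has 1 to 8 rows; each row is the pose to reach, as a shift and turn from the pose commanded when the call began, along the tool's axes at that moment; what a row does not reach only later rows make up. A row lasts 1/10 s, in which the tool goes at most 50 mm and 8.59 degrees, less where a joint would pass 70% of its speed; a pose out of reach is approached as far as the arm can. A call with a gripper value outside its range is refused whole. The fingers move at their own pace and stop on an object; "squeeze" is the grip in N (left out, the last holds). Time passes only in rows, so rows that repeat a pose let the fingers close. It gives the time, the measured TCP pose, the force, the opening and the grip force at its end, in the units of the state.
- ctrl.read_state(): the state, without advancing time (a new reading comes with each control period).
- ctrl.get_image(name): name is "side" or "top"; returns the picture (480x640x3 uint8, red, green, blue); there is no depth.
- ctrl.get_calibration(name): a dict with "vertical_fov" (degrees; the focal length in pixels is half the picture's height over the tangent of half this angle, whatever the lens; pixels are square), "cx", "cy" (the principal point, pixels), "D" ([k1, k2, p1, p2, k3] as OpenCV has them; the pictures are not rectified), "R" (3x3) and "t" (3): a world point X has camera coordinates R X + t. Camera axes: x right, y down, z forward; pixel columns grow to the right and rows downward; lengths in mm; the calibration is good to about 2 mm. A picture is of the moment at which its call begins. get_calibration takes no time and is no camera call.
- ctrl.job_done(): hands the job in; it is judged then, once.
The state is a dict: "time_s": time; "joint_positions": joint angles; "joint_vel": joint speeds; "tau": joint torques, N m; "tcp_pos": TCP position; "eef_rot": TCP orientation; "contact_force": force on the tool from outside, world axes, zero at the start; "moment": the same for the moment, N m; "opening": finger opening in mm; "grip_force": force on a finger pad.
Only numpy, scipy, OpenCV 4.12 (cv2) and the standard library are available. Lean on these libraries where they do the work, as an engineer would, in place of code of your own. Each camera call takes 0.05 s, during which the arm holds its last target. There are 200 camera calls.

## Working session

There is one attempt and no reset: what is moved stays moved. The work goes in short steps, Python scripts to look and compute and a tool call to move; the robot and the scene stay as the last step left them, time stands still between calls to the robot, and variables do not carry over. Pictures are saved under pics/ and viewed, at most 10 in all, crops included, and the job is handed in when it is done.

Besides the shell and the picture viewer there is one more tool, called after ">>>" as name(argument=value, ...), one argument or row to a line, values as JSON. carry_out: Moves the arm, as the interface text tells. Its arguments: {"type":"object","properties":{"commands":{"type":"array","items":{"type":"object","properties":{"linear":{"type":"array","items":{"type":"number"}},"angular":{"type":"array","items":{"type":"number"}},"fingers":{"type":"number"}}}},"squeeze":{"type":"number"}},"required":["commands"]}

```bash
mkdir -p pics; cat > h.py <<'E'
import numpy as np, cv2
from workcell import ctrl
def cam(n):
    c=ctrl.get_calibration(n); f=240/np.tan(np.radians(c["vertical_fov"])/2)
    return np.array([[f,0,c["cx"]],[0,f,c["cy"]],[0,0,1]]),np.array(c["D"],float),np.array(c["R"]),np.array(c["t"],float)
def ray(n,uv):
    K,D,R,t=cam(n); p=cv2.undistortPoints(np.array([[uv]],float),K,D)[0,0]
    return -R.T@t, R.T@np.array([p[0],p[1],1])
def plane(n,uv,z):
    o,d=ray(n,uv); return o+d*(z-o[2])/d[2]
def proj(n,X):
    K,D,R,t=cam(n); return cv2.projectPoints(np.array(X,float).reshape(-1,1,3),cv2.Rodrigues(R)[0],t,K,D)[0][:,0]
def snap(n,f):
    im=ctrl.get_image(n); cv2.imwrite(f"pics/{f}.png",im[:,:,::-1]); return im
E
python3 - <<'E'
from h import *
snap("top","t0");snap("side","s0")
for n in("top","side"):
    K,D,R,t=cam(n);print(n,K[0,0],(-R.T@t).round(),R.round(2).tolist())
print(ctrl.finger_overhang,ctrl.read_state())
E
```

```text
top 538.6279025026678 [ 433.  -20. 1489.] [[0.01, -1.0, 0.01], [-1.0, -0.01, -0.06], [0.06, -0.01, -1.0]]
side 466.17800889331477 [1060.  437.  844.] [[-0.64, 0.77, 0.0], [0.56, 0.47, -0.68], [-0.52, -0.44, -0.73]]
22.0 {'time_s': 0.1, 'joint_positions': array([-1.49080801e+00,  2.59281623e-01,  1.53594172e+00, -1.49594905e-05,
        1.34797747e+00, -2.02758327e-01]), 'joint_vel': array([ 0.00034013, -0.00060764, -0.00264188,  0.00158895, -0.00248964,
       -0.00044956]), 'tau': array([ 1.78502036e-03, -4.38211441e+01, -2.84641564e+01,  7.19113299e-02,
        3.62805894e-02, -5.14069973e-05]), 'tcp_pos': array([ 153.45093099, -527.70610655,  239.90741579]), 'eef_rot': array([[ 9.60291861e-01,  2.78997349e-01, -1.43040384e-04],
       [ 2.78997214e-01, -9.60290575e-01,  1.60185842e-03],
       [ 3.09553918e-04, -1.57815947e-03, -9.99998707e-01]]), 'contact_force': array([ 0.65449801,  0.49298791, -0.53902094]), 'moment': array([ 0.01402007, -0.0303321 ,  0.02675882]), 'grip_force': 0.0, 'opening': 93.02398186144842}
```

View pics/t0.png

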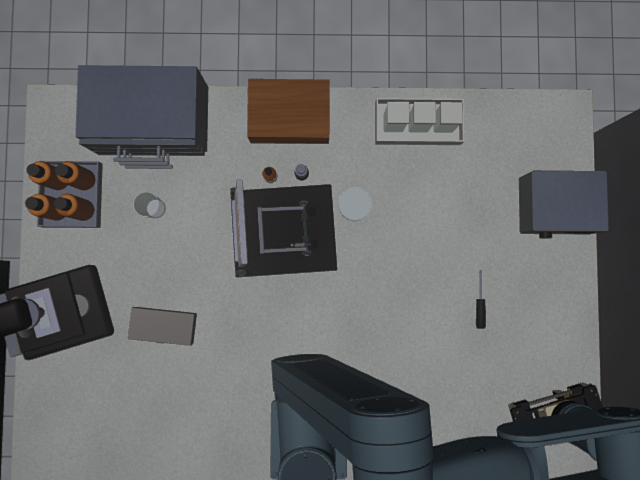

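View pics/s0.png

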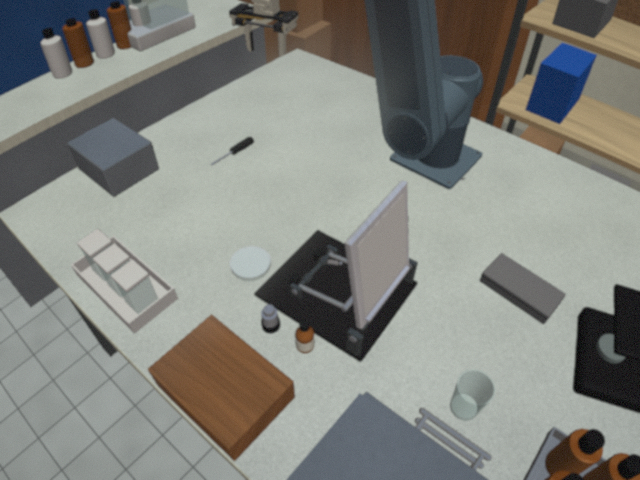

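The top view shows the base plate with corners near (232,187), (330,184), (337,269) and (237,277). The panel is standing at the left (u≈240), the leg's crossbar is at u≈262 and its pivot at u≈305. The dropper and lens are beyond the plate, and the dish is to its right at (355,204). The side view agrees, with the panel's top edge running from (407,187) to (350,245).

```bash
python3 - <<'E'
from h import *
im=cv2.imread("pics/t0.png"); crop=im[170:290,215:390]
cv2.imwrite("pics/tc.png",cv2.resize(crop,None,fx=4.5,fy=4.5,interpolation=cv2.INTER_CUBIC))
im=cv2.imread("pics/s0.png"); crop=im[175:365,245:425]
cv2.imwrite("pics/sc.png",cv2.resize(crop,None,fx=3,fy=3,interpolation=cv2.INTER_CUBIC))
E
```

```text
(no output)
```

View pics/tc.png

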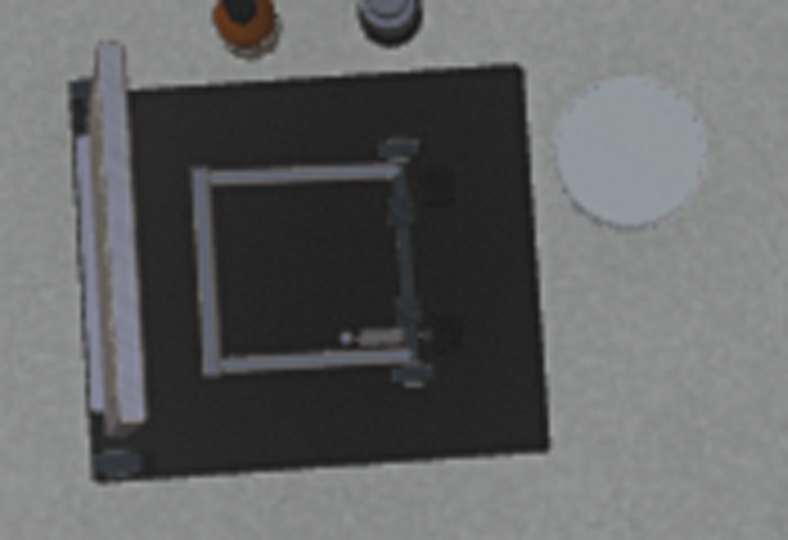

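View pics/sc.png

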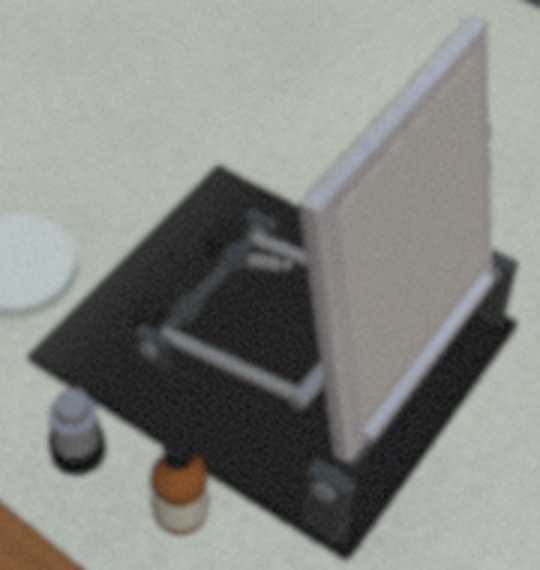

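The crops show the plate corners (enlarged top crop) at (70,82), (521,66), (549,450) and (95,481). The crossbar runs from (200,168) to (210,375), and the panel's top face from (110,42) to (133,422).

```bash
python3 - <<'E'
from h import *
o=lambda c:(np.array(c)+.5)/4.5-.5+[215,170]
P=[plane("top",o(c),12)[:2] for c in[(70,82),(521,66),(549,450),(95,481)]]
print("corners",np.round(P))
print("sides",[np.linalg.norm(P[i]-P[(i+1)%4]).round() for i in range(4)])
ex=(P[0]+P[3]-P[1]-P[2]);ex/=np.linalg.norm(ex)   # viewer +x
ey=np.array([-ex[1],ex[0]])
a=P[3]-P[0]; print("yaw",np.degrees(np.arctan2(ex[1],ex[0])),np.degrees(np.arctan2(-a[0],a[1]))) 
org=np.mean(P,0)-30*ex
b=[plane("top",o(c),55)[:2] for c in[(200,168),(210,375)]]
loc=lambda p:np.round([(p-org)@ex,(p-org)@ey],1)
print("org",org,"ex",ex,"ey",ey,"bar",np.round(b),[loc(x) for x in b])
t=[plane("top",o(c),292)[:2] for c in[(110,42),(133,422)]]
print("edge",np.round(t),[loc(x) for x in t])
o2=lambda c:(np.array(c)+.5)/3-.5+[245,175]
t=[plane("side",o2(c),292)[:2] for c in[(475,22),(310,200)]]
print("edge side",np.round(t),[loc(x) for x in t])
p=[plane("side",o2(c),12)[:2] for c in[(220,167),(30,355),(347,557),(515,322)]]
print("corners side",np.round(p),[loc(x) for x in p])
for n,c in dict(dropper=(240,12),lens=(390,12),dish=(630,150)).items(): q=plane("top",o(c),20 if n=="dish" else 60)[:2];print(n,np.round(q),loc(q))
np.savez("v.npz",org=org,ex=ex,ey=ey)
E
```

```text
corners [[679. 219.]
 [692. -57.]
 [456. -76.]
 [435. 200.]]
sides [np.float64(277.0), np.float64(237.0), np.float64(276.0), np.float64(245.0)]
yaw 93.40158878387317 94.53476216286215
org [567.3090748   41.56309459] ex [-0.05933405  0.99823818] ey [-0.99823818 -0.05933405] bar [[621. 134.]
 [498. 127.]] [array([ 89.4, -59.4]), array([89.1, 64. ])]
edge [[653. 154.]
 [464. 140.]] [array([107.6, -92.2]), array([104.4,  97.3])]
edge side [[469. 141.]
 [649. 153.]] [array([104.8,  92. ]), array([106., -88.])]
corners side [[459. -71.]
 [692. -55.]
 [674. 219.]
 [439. 201.]] [array([-105.6,  115.2]), array([-104. , -119.1]), array([ 171.2, -117.1]), array([166.4, 118.9])]
dropper [714. 111.] [  60.9 -150.9]
lens [715.  22.] [ -28.3 -146.4]
dish [ 639. -124.] [-169.6  -61.8]
```

```bash
cat >> h.py <<'E'
from scipy.spatial.transform import Rotation as Ro
YAW=np.radians(93.8); EX=np.array([np.cos(YAW),np.sin(YAW),0]); EY=np.array([-EX[1],EX[0],0]); ORG=np.array([565,41.5,0.])
def W(x,y,z): return ORG+x*EX+y*EY+[0,0,z]
def loc(p): d=np.asarray(p)-ORG; return np.array([d@EX,d@EY,d[2]])
def rot(lean):
    a=np.radians(lean); z=np.array([0,0,-np.cos(a)])+np.sin(a)*EX; x=-EY; return np.c_[x,np.cross(z,x),z]
def rel(p,lean):  # grasp point p (world) -> tool shift (m), rotvec
    s=ctrl.read_state(); R=s["eef_rot"]; T=rot(lean); tcp=p-3*T[:,2]
    print("lin",(R.T@(tcp-s["tcp_pos"])/1000).round(4),"ang",Ro.from_matrix(R.T@T).as_rotvec().round(4))
def st():
    s=ctrl.read_state(); g=s["tcp_pos"]+3*s["eef_rot"][:,2]
    print(s["time_s"],"world",g.round(1),"loc",loc(g).round(1),"lean",np.degrees(np.arcsin(s["eef_rot"][:,2]@EX)).round(1),"F",s["contact_force"].round(1),"op",s["opening"],s["grip_force"],"q",s["joint_positions"].round(2))
E
python3 -c "
from h import *
rel(np.array([480,-150,320.]),0); rel(np.array([480,-150,320.]),40)"
```

```text
lin [ 0.419  -0.2717 -0.0825] ang [-1.600e-03 -1.000e-04  2.164e-01]
lin [ 0.4186 -0.2698 -0.0818] ang [0.6938 0.0754 0.2076]
```

>>> carry_out(
  commands=[
    {"linear": [0.2,-0.13,-0.08],"angular": [0,0,0.1],"fingers": 0.032},
    {"linear": [0.2,-0.13,-0.08],"angular": [0,0,0.1],"fingers": 0.032},
    {"linear": [0.419,-0.27,-0.08],"angular": [0,0,0.216],"fingers": 0.032},
    {"linear": [0.419,-0.27,-0.08],"angular": [0,0,0.216],"fingers": 0.032},
    {"linear": [0.419,-0.27,-0.08],"angular": [0,0,0.216],"fingers": 0.032},
    {"linear": [0.419,-0.27,-0.08],"angular": [0,0,0.216],"fingers": 0.032},
    {"linear": [0.419,-0.27,-0.08],"angular": [0,0,0.216],"fingers": 0.032},
    {"linear": [0.419,-0.27,-0.08],"angular": [0,0,0.216],"fingers": 0.032},
  ],
  squeeze=15,
)

```text
time_s: 0.9
tcp_pos: [411.8, -229.8, 308.1]
eef_rot: [[0.998, 0.067, -0.0], [0.067, -0.998, 0.0], [-0.0, -0.0, -1.0]]
contact_force: [-0.3, -0.8, 0.6]
opening: 34.2
grip_force: 0.0
```

```bash
python3 -c "
from h import *
st();rel(W(-10,0,250),20);rel(W(-10,0,200),40)"
```

```text
0.9 world [ 411.8 -229.8  305.1] loc [-260.6  170.8  305.1] lean 0.0 F [-0.3 -0.8  0.6] op 34.1737260962111 0.0 q [-0.75  0.08  1.59 -0.    1.47  0.76]
lin [ 0.1709 -0.2495  0.0553] ang [3.49e-01 2.00e-04 2.00e-04]
lin [ 0.1709 -0.2486  0.1058] ang [6.98e-01 2.00e-04 2.00e-04]
```

>>> carry_out(
  commands=[
    {"linear": [0.17,-0.25,0.08],"angular": [0.5,0,0],"fingers": 0.032},
    {"linear": [0.17,-0.25,0.08],"angular": [0.5,0,0],"fingers": 0.032},
    {"linear": [0.17,-0.25,0.08],"angular": [0.5,0,0],"fingers": 0.032},
    {"linear": [0.17,-0.25,0.08],"angular": [0.5,0,0],"fingers": 0.032},
    {"linear": [0.17,-0.25,0.08],"angular": [0.5,0,0],"fingers": 0.032},
    {"linear": [0.17,-0.25,0.08],"angular": [0.5,0,0],"fingers": 0.032},
    {"linear": [0.17,-0.25,0.08],"angular": [0.5,0,0],"fingers": 0.032},
    {"linear": [0.17,-0.25,0.08],"angular": [0.5,0,0],"fingers": 0.032},
  ],
)

```text
time_s: 1.7
tcp_pos: [563.6, 31.0, 227.0]
eef_rot: [[0.998, 0.061, -0.036], [0.07, -0.875, 0.479], [-0.002, -0.48, -0.877]]
contact_force: [-0.1, -0.5, -0.2]
opening: 31.9
grip_force: 0.0
```

```bash
python3 -c "
from h import *
st();a=np.radians(40);print(rel(W(88.2-108*np.sin(a),0,51+108*np.cos(a)),40))"
```

```text
1.7 world [563.5  32.4 224.3] loc [ -9.    2.1 224.3] lean 28.7 F [-0.1 -0.5 -0.2] op 31.927080281807832 0.0 q [-0.42  0.37  1.51  0.44  1.51  1.  ]
lin [0.0024 0.0198 0.0929] ang [0.1972 0.004  0.0022]
None
```

>>> carry_out(
  commands=[
    {"linear": [0.002,0.02,0.093],"angular": [0.197,0.004,0.002],"fingers": 0.032},
    {"linear": [0.002,0.02,0.093],"angular": [0.197,0.004,0.002],"fingers": 0.032},
    {"linear": [0.002,0.02,0.093],"angular": [0.197,0.004,0.002],"fingers": 0.032},
    {"linear": [0.002,0.02,0.093],"angular": [0.197,0.004,0.002],"fingers": 0.032},
    {"linear": [0.002,0.02,0.093],"angular": [0.197,0.004,0.002],"fingers": 0.032},
  ],
)

```text
time_s: 2.2
tcp_pos: [565.7, 54.7, 139.6]
eef_rot: [[0.998, 0.052, -0.035], [0.062, -0.767, 0.639], [0.007, -0.64, -0.769]]
contact_force: [0.4, -0.1, 0.1]
opening: 32.0
grip_force: 0.0
```

```bash
python3 -c "
from h import *
st();a=np.radians(40);print(rel(W(88.2-8*np.sin(a),0,51+8*np.cos(a)),40))
a=snap('side','s1');b=snap('top','t1')
c=np.hstack([cv2.resize(a[150:390,230:470],(400,400)),cv2.resize(b[150:310,190:350],(400,400))])
cv2.imwrite('pics/c1.png',c[:,:,::-1])"
```

```text
2.2 world [565.6  56.6 137.3] loc [ 15.   -1.6 137.3] lean 39.8 F [ 0.4 -0.1  0.1] op 32.01967284085016 0.0 q [-0.46  0.52  1.62  0.6   1.42  0.82]
lin [-0.0024 -0.001   0.1051] ang [ 0.0041 -0.0077  0.0011]
None
```

View pics/c1.png

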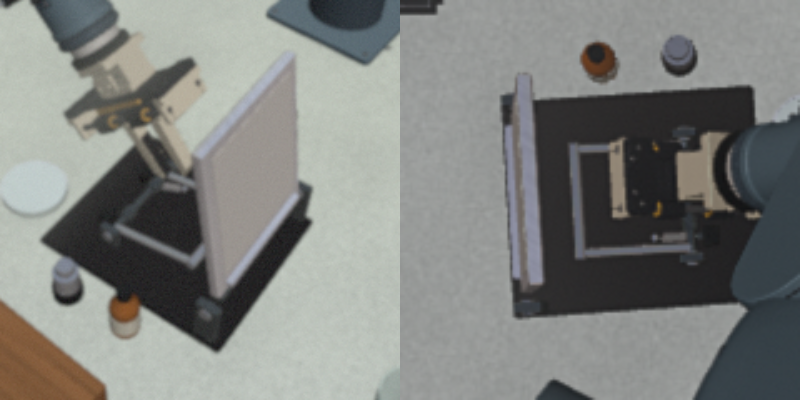

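The pictures show the gripper lined up with the middle of the U (crossbar at u≈578 in the right crop), clear of the panel. Next it advances along its axis.

>>> carry_out(
  commands=[
    {"linear": [-0.001,-0.001,0.03],"angular": [0.004,-0.008,0.001],"fingers": 0.032},
    {"linear": [-0.002,-0.001,0.055],"angular": [0.004,-0.008,0.001],"fingers": 0.032},
    {"linear": [-0.002,-0.001,0.075],"angular": [0.004,-0.008,0.001],"fingers": 0.032},
    {"linear": [-0.002,-0.001,0.09],"angular": [0.004,-0.008,0.001],"fingers": 0.032},
    {"linear": [-0.002,-0.001,0.1],"angular": [0.004,-0.008,0.001],"fingers": 0.032},
    {"linear": [-0.002,-0.001,0.104],"angular": [0.004,-0.008,0.001],"fingers": 0.032},
    {"linear": [-0.002,-0.001,0.105],"angular": [0.004,-0.008,0.001],"fingers": 0.032},
  ],
)

```text
time_s: 3.0
tcp_pos: [558.4, 124.1, 57.3]
eef_rot: [[0.998, 0.049, -0.046], [0.067, -0.763, 0.643], [-0.004, -0.645, -0.764]]
contact_force: [-0.3, -0.3, 0.5]
opening: 31.8
grip_force: 0.0
```

```bash
python3 -c "
from h import *
st();a=np.radians(40);rel(W(88.2-8*np.sin(a),0,51+8*np.cos(a)),40)"
```

```text
3.0 world [558.3 126.   55. ] loc [84.7  1.1 55. ] lean 40.1 F [-0.3 -0.3  0.5] op 31.791147731053204 0.0 q [-0.36  0.61  1.73  0.67  1.23  0.77]
lin [ 0.0011 -0.0001 -0.0027] ang [-0.0025  0.0037 -0.0015]
```

No contact. Closing gently.

>>> carry_out(
  commands=[
    {"linear": [0,0,0],"angular": [0,0,0],"fingers": 0.02},
    {"linear": [0,0,0],"angular": [0,0,0],"fingers": 0.014},
    {"linear": [0,0,0],"angular": [0,0,0],"fingers": 0.008},
    {"linear": [0,0,0],"angular": [0,0,0],"fingers": 0.006},
    {"linear": [0,0,0],"angular": [0,0,0],"fingers": 0.006},
    {"linear": [0,0,0],"angular": [0,0,0],"fingers": 0.006},
    {"linear": [0,0,0],"angular": [0,0,0],"fingers": 0.006},
  ],
  squeeze=15,
)

```text
time_s: 3.7
tcp_pos: [558.4, 124.8, 58.2]
eef_rot: [[0.998, 0.049, -0.046], [0.067, -0.761, 0.645], [-0.004, -0.647, -0.763]]
contact_force: [-0.8, 1.8, 5.2]
opening: 11.5
grip_force: 15.0
```

```bash
python3 -c "
from h import *
st()
s=ctrl.read_state();R=s['eef_rot'];g=loc(s['tcp_pos']+3*R[:,2])
# bar is somewhere on the pad centre line: circle |b-pivot|=120 at folded angle
b0=np.array([88.2,51]); zz=np.array([R[:,2]@EX,R[2,2]]); d=(b0-g[[0,2]]); print('bar ahead of grasp',d@zz,'lateral',d@[-zz[1],zz[0]])
c=np.array([-30,30.])
b0=c+120*np.array([np.cos(np.radians(10)),np.sin(np.radians(10))])
for q in np.arange(0,1.49,.185):
    a=q+np.radians(10); b=c+120*np.array([np.cos(a),np.sin(a)])-b0
    w=b[0]*EX+[0,0,b[1]]; print(round(q,2),(R.T@w/1000).round(3))"
```

```text
3.7 world [558.3 126.7  55.9] loc [85.4  1.  55.9] lean 40.3 F [-0.8  1.8  5.2] op 11.504109705705172 14.991752207279205 q [-0.36  0.61  1.73  0.67  1.23  0.77]
bar ahead of grasp 5.5348927751397445 lateral -1.0812507710187025
0.0 [0. 0. 0.]
0.18 [-0.    -0.009 -0.02 ]
0.37 [-0.    -0.015 -0.042]
0.55 [-0.    -0.016 -0.064]
0.74 [-0.    -0.014 -0.086]
0.92 [-0.    -0.007 -0.107]
1.11 [-0.     0.003 -0.126]
1.3 [-0.     0.017 -0.144]
1.48 [-0.     0.034 -0.158]
```

>>> carry_out(
  commands=[
    {"linear": [0,-0.005,-0.01],"angular": [0,0,0],"fingers": 0.004},
    {"linear": [0,-0.009,-0.02],"angular": [0,0,0],"fingers": 0.004},
    {"linear": [0,-0.012,-0.031],"angular": [0,0,0],"fingers": 0.004},
    {"linear": [0,-0.015,-0.042],"angular": [0,0,0],"fingers": 0.004},
    {"linear": [0,-0.016,-0.053],"angular": [0,0,0],"fingers": 0.004},
    {"linear": [0,-0.016,-0.064],"angular": [0,0,0],"fingers": 0.004},
  ],
  squeeze=25,
)

```text
time_s: 4.3
tcp_pos: [560.4, 96.3, 117.1]
eef_rot: [[0.998, 0.048, -0.047], [0.067, -0.761, 0.645], [-0.004, -0.647, -0.762]]
contact_force: [2.2, 6.6, 0.2]
opening: 11.1
grip_force: 25.0
```

```bash
cat > arc.py <<'E'
from h import *
st()
s=ctrl.read_state();R=s['eef_rot'];g=loc(s['tcp_pos']+3*R[:,2]);zz=np.array([R[:,2]@EX,R[2,2]])
c=np.array([-30,30.])
b=g[[0,2]]+5.5*zz-c; q0=np.arctan2(b[1],b[0]); print('r',np.hypot(*b),'q',q0-np.radians(10))
b0=120*np.array([np.cos(q0),np.sin(q0)])
for q in np.linspace(q0,np.radians(95),9):
    d=120*np.array([np.cos(q),np.sin(q)])-b0; print(round(q-np.radians(10),2),(R.T@(d[0]*EX+[0,0,d[1]])/1000).round(3))
E
python3 arc.py
```

```text
4.3 world [560.3  98.2 114.9] loc [ 56.9   1.  114.9] lean 40.3 F [2.2 6.6 0.2] op 11.115972515258482 24.973687827587128 q [-0.4   0.54  1.67  0.63  1.36  0.83]
r 121.20856537406101 q 0.5536750163178957
0.55 [0. 0. 0.]
0.67 [-0.     0.001 -0.014]
0.79 [-0.     0.004 -0.028]
0.9 [-0.     0.008 -0.041]
1.02 [-0.     0.014 -0.053]
1.13 [-0.     0.021 -0.065]
1.25 [-0.     0.03  -0.076]
1.37 [-0.     0.04  -0.086]
1.48 [-0.     0.051 -0.095]
```

Tracking well.

>>> carry_out(
  commands=[
    {"linear": [0,0.001,-0.014],"angular": [0,0,0],"fingers": 0.004},
    {"linear": [0,0.004,-0.028],"angular": [0,0,0],"fingers": 0.004},
    {"linear": [0,0.008,-0.041],"angular": [0,0,0],"fingers": 0.004},
    {"linear": [0,0.014,-0.053],"angular": [0,0,0],"fingers": 0.004},
    {"linear": [0,0.021,-0.065],"angular": [0,0,0],"fingers": 0.004},
    {"linear": [0,0.03,-0.076],"angular": [0,0,0],"fingers": 0.004},
    {"linear": [0,0.04,-0.086],"angular": [0,0,0],"fingers": 0.004},
    {"linear": [0,0.05,-0.094],"angular": [0,0,0],"fingers": 0.004},
  ],
)

```text
time_s: 5.1
tcp_pos: [568.0, -2.3, 161.7]
eef_rot: [[0.998, 0.053, -0.044], [0.068, -0.759, 0.648], [0.001, -0.649, -0.76]]
contact_force: [-2.7, -2.1, 26.1]
opening: 11.1
grip_force: 25.0
```

```bash
python3 arc.py | head -2
```

```text
5.1 world [ 5.679e+02 -4.000e-01  1.594e+02] loc [-4.200e+01 -1.000e-01  1.594e+02] lean 40.5 F [-2.7 -2.1 26.1] op 11.145304711482202 24.997420012950897 q [-0.55  0.53  1.54  0.56  1.53  0.8 ]
r 125.5104316217639 q 1.4633361681992718
```

>>> carry_out(
  commands=[
    {"linear": [0,0,0],"angular": [0,0,0],"fingers": 0.035},
    {"linear": [0,0,0],"angular": [0,0,0],"fingers": 0.035},
    {"linear": [0,0,0],"angular": [0,0,0],"fingers": 0.035},
    {"linear": [0,0,-0.015],"angular": [0,0,0],"fingers": 0.035},
    {"linear": [0,0,-0.04],"angular": [0,0,0],"fingers": 0.035},
    {"linear": [0,0,-0.08],"angular": [0,0,0],"fingers": 0.035},
    {"linear": [0,0,-0.12],"angular": [0,0,0],"fingers": 0.035},
  ],
)

```text
time_s: 5.8
tcp_pos: [572.4, -81.3, 248.7]
eef_rot: [[0.998, 0.048, -0.048], [0.068, -0.762, 0.644], [-0.006, -0.645, -0.764]]
contact_force: [0.7, 0.2, 0.2]
opening: 35.2
grip_force: 0.0
```

```bash
python3 -c "
from h import *
st();rel(W(-60,0,370),0)
a=snap('side','s2');b=snap('top','t2')
c=np.hstack([cv2.resize(a[150:390,230:470],(400,400)),cv2.resize(b[150:310,190:350],(400,400))])
cv2.imwrite('pics/c2.png',c[:,:,::-1])"
```

```text
5.8 world [572.3 -79.4 246.4] loc [-121.1    0.8  246.4] lean 40.2 F [0.7 0.2 0.2] op 35.18353984363528 0.0 q [-0.64  0.51  1.34  0.52  1.77  0.84]
lin [ 0.0002 -0.1284 -0.0543] ang [-7.015e-01  6.200e-03 -3.000e-04]
```

View pics/c2.png

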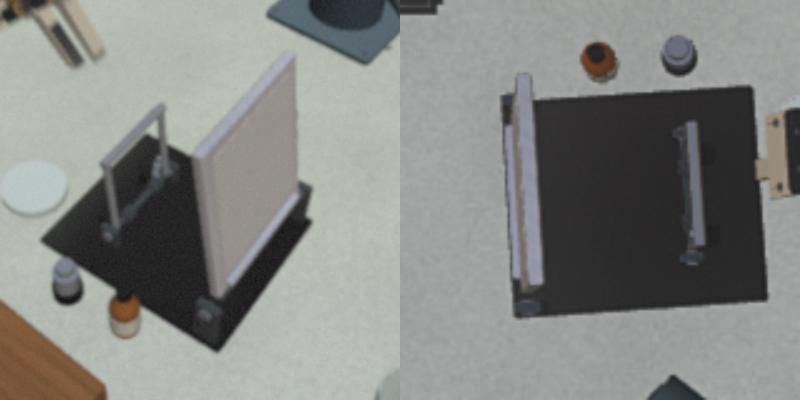

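The leg stands upright (crossbar from (105,163) to (165,108) in the left crop), and the panel hasn't moved. Next I go over the panel and behind it.

```bash
python3 -c "
from h import *
rel(W(-60,0,390),0);rel(W(165,0,390),0);rel(W(165,0,284),0);print(proj('top',[W(-40.5,-62,150),W(-40.5,62,150)]).round(1), proj('side',[W(-40.5,-62,150),W(-40.5,62,150)]).round(1))"
```

```text
lin [-0.0011 -0.1418 -0.066 ] ang [-0.6952 -0.0023 -0.0008]
lin [-0.0014 -0.3146  0.0781] ang [-0.6952 -0.0023 -0.0008]
lin [-0.0016 -0.2467  0.1595] ang [-0.6952 -0.0023 -0.0008]
[[306.7 199.1]
 [309.6 248.5]] [[291.6 248.3]
 [327.9 212.9]]
```

>>> carry_out(
  commands=[
    {"linear": [-0.001,-0.142,-0.066],"angular": [-0.695,0,0],"fingers": 0.0},
    {"linear": [-0.001,-0.142,-0.066],"angular": [-0.695,0,0],"fingers": 0.0},
    {"linear": [-0.001,-0.142,-0.066],"angular": [-0.695,0,0],"fingers": 0.0},
    {"linear": [-0.001,-0.142,-0.066],"angular": [-0.695,0,0],"fingers": 0.0},
    {"linear": [-0.001,-0.142,-0.066],"angular": [-0.695,0,0],"fingers": 0.0},
    {"linear": [-0.001,-0.2,-0.018],"angular": [-0.695,0,0],"fingers": 0.0},
    {"linear": [-0.001,-0.2,-0.018],"angular": [-0.695,0,0],"fingers": 0.0},
  ],
)

```text
time_s: 6.6
tcp_pos: [561.8, 63.8, 390.5]
eef_rot: [[0.998, 0.07, -0.005], [0.07, -0.998, 0.007], [-0.005, -0.007, -1.0]]
contact_force: [0.8, -0.4, 0.5]
opening: 0.8
grip_force: 0.0
```

```bash
python3 -c "
from h import *
st();rel(W(165,0,390),0);rel(W(165,0,284),0)"
```

```text
6.6 world [561.8  63.8 387.5] loc [ 22.5   1.7 387.5] lean 0.4 F [ 0.8 -0.4  0.5] op 0.8392176850448875 0.0 q [-0.09  0.24  1.21  0.01  1.7   1.41]
lin [ 0.0022 -0.1426 -0.0015] ang [-0.0069  0.0047  0.0037]
lin [ 0.0027 -0.1418  0.1045] ang [-0.0069  0.0047  0.0037]
```

>>> carry_out(
  commands=[
    {"linear": [0.002,-0.143,0],"angular": [-0.007,0.005,0.004],"fingers": 0.0},
    {"linear": [0.002,-0.143,0],"angular": [-0.007,0.005,0.004],"fingers": 0.0},
    {"linear": [0.002,-0.143,0],"angular": [-0.007,0.005,0.004],"fingers": 0.0},
    {"linear": [0.002,-0.143,0],"angular": [-0.007,0.005,0.004],"fingers": 0.0},
    {"linear": [0.002,-0.143,0],"angular": [-0.007,0.005,0.004],"fingers": 0.0},
    {"linear": [0.002,-0.143,0.104],"angular": [-0.007,0.005,0.004],"fingers": 0.0},
    {"linear": [0.002,-0.143,0.104],"angular": [-0.007,0.005,0.004],"fingers": 0.0},
    {"linear": [0.002,-0.143,0.104],"angular": [-0.007,0.005,0.004],"fingers": 0.0},
  ],
)

```text
time_s: 7.4
tcp_pos: [550.3, 201.3, 279.4]
eef_rot: [[0.998, 0.061, -0.015], [0.061, -0.998, -0.004], [-0.015, 0.003, -1.0]]
contact_force: [-0.9, -1.1, -0.9]
opening: 0.5
grip_force: 0.0
```

```bash
python3 -c "
from h import *
st();rel(W(145,0,284),0)"
```

```text
7.4 world [550.3 201.2 276.4] loc [160.4   4.1 276.4] lean -0.2 F [-0.9 -1.1 -0.9] op 0.4590271242508587 0.0 q [ 0.16  0.31  1.37 -0.    1.48  1.67]
lin [ 0.004   0.0154 -0.0076] ang [ 0.003   0.0152 -0.0049]
```

>>> carry_out(
  commands=[
    {"linear": [0.004,0.02,0],"angular": [0,0,0],"fingers": 0.0},
    {"linear": [0.004,0.03,0.002],"angular": [0,0,0],"fingers": 0.0},
    {"linear": [0.004,0.038,0.004],"angular": [0,0,0],"fingers": 0.0},
    {"linear": [0.004,0.046,0.006],"angular": [0,0,0],"fingers": 0.0},
    {"linear": [0.004,0.054,0.008],"angular": [0,0,0],"fingers": 0.0},
    {"linear": [0.004,0.062,0.01],"angular": [0,0,0],"fingers": 0.0},
    {"linear": [0.004,0.07,0.012],"angular": [0,0,0],"fingers": 0.0},
  ],
)

```text
time_s: 8.1
tcp_pos: [563.2, 133.5, 275.1]
eef_rot: [[0.998, 0.063, 0.001], [0.063, -0.998, -0.001], [0.001, 0.001, -1.0]]
contact_force: [-0.3, 1.3, -0.0]
opening: 0.5
grip_force: 0.4
```

```bash
python3 -c "
from h import *
st()"
```

```text
8.1 world [563.2 133.5 272.1] loc [ 91.9  -4.3 272.1] lean -0.1 F [-0.3  1.3 -0. ] op 0.47900270721602745 0.3801087336614728 q [ 0.04  0.29  1.41 -0.    1.44  1.55]
```

>>> carry_out(
  commands=[
    {"linear": [0,0.01,0.003],"angular": [0,0,0],"fingers": 0.0},
    {"linear": [0,0.02,0.006],"angular": [0,0,0],"fingers": 0.0},
    {"linear": [0,0.03,0.009],"angular": [0,0,0],"fingers": 0.0},
    {"linear": [0,0.04,0.012],"angular": [0,0,0],"fingers": 0.0},
    {"linear": [0,0.048,0.015],"angular": [0,0,0],"fingers": 0.0},
    {"linear": [0,0.056,0.018],"angular": [0,0,0],"fingers": 0.0},
    {"linear": [0,0.064,0.02],"angular": [0,0,0],"fingers": 0.0},
    {"linear": [0,0.07,0.022],"angular": [0,0,0],"fingers": 0.0},
  ],
)

```text
time_s: 8.9
tcp_pos: [567.7, 63.3, 253.0]
eef_rot: [[0.998, 0.063, 0.0], [0.063, -0.998, -0.001], [0.0, 0.001, -1.0]]
contact_force: [-0.4, 0.5, 0.1]
opening: 0.2
grip_force: 0.0
```

>>> carry_out(
  commands=[
    {"linear": [0,0,0],"angular": [0,0,0],"fingers": 0.0},
    {"linear": [0,0,-0.05],"angular": [0,0,0],"fingers": 0.0},
    {"linear": [0,0,-0.1],"angular": [0,0,0],"fingers": 0.0},
    {"linear": [0,0,-0.15],"angular": [0,0,0],"fingers": 0.0},
    {"linear": [0,0.0,-0.15],"angular": [0,0,0],"fingers": 0.0},
    {"linear": [0,0.05,-0.15],"angular": [0,0,0],"fingers": 0.0},
    {"linear": [0,0.1,-0.15],"angular": [0,0,0],"fingers": 0.0},
    {"linear": [0,0.15,-0.15],"angular": [0,0,0],"fingers": 0.0},
  ],
)

```text
time_s: 9.7
tcp_pos: [577.0, -86.1, 403.3]
eef_rot: [[0.998, 0.065, 0.001], [0.065, -0.998, -0.001], [0.001, 0.001, -1.0]]
contact_force: [0.1, 0.5, -0.0]
opening: 0.7
grip_force: 0.0
```

>>> carry_out(
  commands=[
    {"linear": [0,0.05,0],"angular": [0,0,0],"fingers": 0.0},
    {"linear": [0,0.1,0],"angular": [0,0,0],"fingers": 0.0},
    {"linear": [0,0.15,0],"angular": [0,0,0],"fingers": 0.0},
    {"linear": [0,0.15,0],"angular": [0,0,0],"fingers": 0.0},
    {"linear": [0,0.15,0],"angular": [0,0,0],"fingers": 0.0},
    {"linear": [0,0.15,0],"angular": [0,0,0],"fingers": 0.0},
    {"linear": [0,0.15,0],"angular": [0,0,0],"fingers": 0.0},
    {"linear": [0,0.15,0],"angular": [0,0,0],"fingers": 0.0},
  ],
)

```text
time_s: 10.5
tcp_pos: [586.7, -233.5, 404.1]
eef_rot: [[0.998, 0.065, 0.001], [0.065, -0.998, -0.001], [0.001, 0.001, -1.0]]
contact_force: [0.6, -0.3, 0.6]
opening: 0.3
grip_force: 0.0
```

>>> carry_out(
  commands=[
    {"linear": [0,0,0],"angular": [0,0,0],"fingers": 0.0},
    {"linear": [0,0,0],"angular": [0,0,0],"fingers": 0.0},
    {"linear": [0,0,0],"angular": [0,0,0],"fingers": 0.0},
    {"linear": [0,0,0],"angular": [0,0,0],"fingers": 0.0},
    {"linear": [0,0,0],"angular": [0,0,0],"fingers": 0.0},
    {"linear": [0,0,0],"angular": [0,0,0],"fingers": 0.0},
    {"linear": [0,0,0],"angular": [0,0,0],"fingers": 0.0},
    {"linear": [0,0,0],"angular": [0,0,0],"fingers": 0.0},
  ],
)

```text
time_s: 11.3
tcp_pos: [586.5, -235.2, 403.5]
eef_rot: [[0.998, 0.063, 0.0], [0.063, -0.998, -0.001], [0.0, 0.001, -1.0]]
contact_force: [-0.4, -0.0, -0.1]
opening: 0.3
grip_force: 0.0
```

```bash
python3 -c "
from h import *
st()
a=snap('side','s3');b=snap('top','t3')
c=np.hstack([cv2.resize(a[150:390,230:470],(400,400)),cv2.resize(b[150:310,190:350],(400,400))])
cv2.imwrite('pics/c3.png',c[:,:,::-1])"
```

```text
11.3 world [ 586.5 -235.2  400.5] loc [-277.5   -3.1  400.5] lean -0.1 F [-0.4 -0.  -0.1] op 0.26134041445485096 0.0 q [-0.56  0.37  1.   -0.    1.78  0.95]
```

View pics/c3.png

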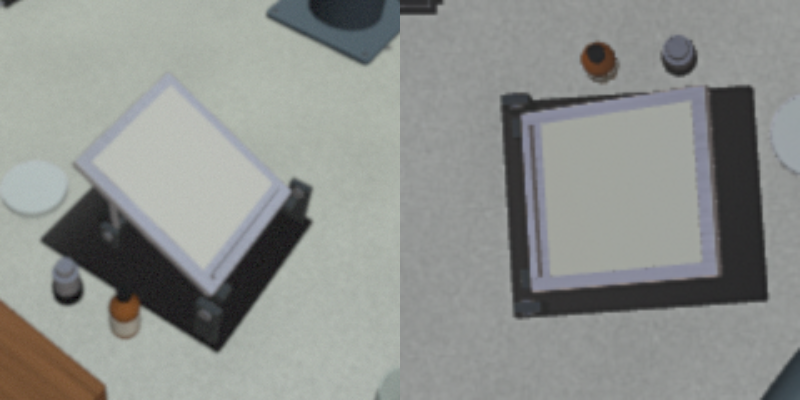

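The panel now slopes onto the standing leg, with its free edge at u≈710 in the right crop. I'll wait a little longer and check that it is still and at the right angle.

>>> carry_out(
  commands=[
    {"linear": [0,0,0],"angular": [0,0,0],"fingers": 0.0},
    {"linear": [0,0,0],"angular": [0,0,0],"fingers": 0.0},
    {"linear": [0,0,0],"angular": [0,0,0],"fingers": 0.0},
    {"linear": [0,0,0],"angular": [0,0,0],"fingers": 0.0},
    {"linear": [0,0,0],"angular": [0,0,0],"fingers": 0.0},
    {"linear": [0,0,0],"angular": [0,0,0],"fingers": 0.0},
    {"linear": [0,0,0],"angular": [0,0,0],"fingers": 0.0},
    {"linear": [0,0,0],"angular": [0,0,0],"fingers": 0.0},
  ],
)

```text
time_s: 12.2
tcp_pos: [586.5, -235.1, 403.5]
eef_rot: [[0.998, 0.063, 0.0], [0.063, -0.998, -0.001], [0.0, 0.001, -1.0]]
contact_force: [0.2, -0.5, -0.2]
opening: 0.5
grip_force: 0.0
```

```bash
python3 -c "
from h import *
b=snap('top','t4').astype(int);a=snap('side','s4').astype(int);o=cv2.imread('pics/t3.png')[:,:,::-1].astype(int)
o2=cv2.imread('pics/s3.png')[:,:,::-1].astype(int)
print('diff',np.abs(a-o2)[150:390,230:470].max(),np.abs(b-o)[150:310,190:350].max())
for q in(.3,.4,.49,.6,.9):
    c,s=np.cos(q),np.sin(q);X=[W(145-230*c+7*s,y,66+230*s+7*c) for y in(-95,95)]
    print(q,((proj('top',X)-[190,150])*2.5).round(),((proj('side',X)-[230,150])/.6).round())"
```

```text
diff 28 23
0.3 [[322.  90.]
 [333. 278.]] [[ 65. 174.]
 [158.  86.]]
0.4 [[313.  87.]
 [325. 277.]] [[ 69. 165.]
 [163.  76.]]
0.49 [[304.  84.]
 [315. 277.]] [[ 74. 158.]
 [170.  69.]]
0.6 [[289.  81.]
 [301. 278.]] [[ 82. 151.]
 [179.  60.]]
0.9 [[236.  75.]
 [248. 279.]] [[115. 140.]
 [214.  45.]]
```

```bash
python3 -c "
from workcell import ctrl
print(ctrl.job_done())"
```

```text
the job is handed in; nothing more can be done
None
```

The job is handed in: the leg is locked, the panel rests still on it at about 0.47–0.49 rad by the camera, the arm is clear, and no loose item was touched (12 s used; the judge returned no verdict).

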